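# Hang the slotted lamp bracket on the stand's pin

### The job

Hang the lamp bracket that has the slot in its side on the pin of the steel stand: slide the slot sideways over the pin, behind the end disc, then lower the bracket so that it hangs upright with the pin up in the seat of the slot, and let go. Leave the other bracket, which has only a small round hole, standing where it is.

Things in the scene. Friction and masses are not known exactly. Their poses are not given: they have to be found in the camera images.
- bracket_tab (a point): Centre of the slotted bracket's top tab (40 wide, 36 tall, 10 thick along own x), 136 mm above its underside: grasp it from above on its two faces. Loose aluminium plate, 10 mm thick (x), 80 wide (y), 154 tall (z), standing on a foot 32 (x) by 80. Slot runs through x, open at the +y edge, which starts facing the robot's left within 25 deg; enter the pin by moving the bracket along +y.
- bracket_seat (a point): Same bracket and axes: where the pin's axis lies when hung; y = 0, 92 mm above the underside, 44 below bracket_tab. Slot: floor 56 mm above underside; throat upper edge 86 mm (tooth at y = +18), mouth outside it flares to 96 at the edge y = +40; slot ends at y = -18. Seat: pocket above the slot inside the tooth, ceiling at 96, flat 16 mm wide, 45 deg flanks down to 86.
- pin_mid (a point): Middle of the fixed stand's pin, 150 mm above the bench: level rod, 8 mm diameter, along stand x, 58 mm free between the end disc at -x (robot side; 40 mm diameter, reaching 8 above and 32 below the pin's axis; too big for the slot) and the dark steel post at +x (26 wide, top 14 above the axis). Stand y: level, to the robot's left within 25 deg. Base 130 x 90 x 10.
- holed_bracket_tab (a point): Centre of the tab of the other loose aluminium bracket: same outline (point 136 mm above its underside, 80 wide, 154 tall) but with no slot, only a closed round hole of 12 mm. Leave it standing.
Mind the look-alikes: they are no part of the job. Of the things like the part that bears pin_mid, leave any that is green or red; of the rest the larger one is meant.

How it is judged:
At the end, for the whole second after the job is handed in: The slotted bracket hangs from the pin between disc and post: its seat point is within 26 mm of the middle of the pin's free length along the pin, within 12 mm sideways and 10 mm in height of the pin's axis; it is upright within 15 degrees; the holed bracket is within 30 mm of where it stood (x of bracket_seat in the frame of pin_mid between -0.026 and 0.026 m and y of bracket_seat in the frame of pin_mid between -0.012 and 0.012 m and z of bracket_seat in the frame of pin_mid between -0.01 and 0.01 m and angle between bracket_seat's own z axis and vertical below 0.26 rad and distance of holed_bracket_tab from where it was at the start of the episode below 0.03 m); the robot touches nothing.
It fails at once if the holed bracket is carried off or knocked over (distance of holed_bracket_tab from where it was at the start of the episode above 0.04 m).
It also fails if it takes over 40 s, if anything falls off the work surface, if the arm or the gripper's body presses on something with over 40 N, if the wrist force passes 120 N, or if a joint passes its speed limit or range.

### The arm

A 7-joint arm with a two-finger parallel gripper is mounted at the origin on a cart in front of the work surface, level with it; the furniture and walls round the work are solid. World frame = base frame: x ahead of the robot, y to its left, z up, the work surface at z = 0. Lengths are in m, angles in rad, forces in N, time in s.
With the tool pointing down it reaches from about 0.4 to 0.875 m from the base axis. Payload 4.4 kg.
Tool frame: the origin (TCP) lies at the very end of the fingers, on their centre line; the grasp point (between the pads) lies 19 mm behind it; z points along the fingers, y is the direction in which the jaws open and shut (so a half turn about z gives the same grasp; the last joint's range is limited). The gripper opens to 85 mm and grips with 20 to 120 N. Pads are 22 mm wide; open, the fingers measure 114 mm over their backs; the gripper's body (76 mm by 85 mm) begins 54 mm behind the grasp point. The pads swing forward as they close: fully open they stand 13 mm farther back than shut.
Start: joints at [-1.398, 0.628, 0.038, 1.517, -0.027, 0.996, -0.02], TCP at [0.154, 0.632, 0.231] pointing down, gripper open.
Joint ranges: [-3.06, 3.06], [-0.37, 2.12], [-1.25, 1.32], [0.18, 2.47], [-1.1, 4.24], [0.23, 1.98], [-2.94, 2.94]. Speed limits (rad/s): [2.57, 2.57, 3.14, 3.14, 3.14, 3.14, 3.14].

### API

Orientations are given as a unit quaternion [w, x, y, z].
In Python, from workcell import env gives the robot as it stands. Calls block until the motion is done:
- env.goto(position, orientation): joint-space move of the TCP to a pose.
- env.line_to(position, ori=None, max_speed=0.15): straight line of the TCP; ori=None keeps the orientation; max_speed is the mean speed in m/s.
- env.movej(angles): joint-space move.
- env.move_gripper(opening, force=None): opening from 0.0 (shut) to 1.0 (fully open); force is the grip in N (None keeps the last); returns when the fingers have stopped.
- env.pause(seconds).
- env.solve_ik(position, orientation): joint angles nearest the present ones, or None.
- env.snapshot(name): name is "side" or "top" or "wrist"; returns a dict with "image" (400x640x3 uint8, red, green, blue), "range_z" (400x640 float32, m along the optical axis (not along the pixel's ray), 0 where there is no reading), "fx", "fy", "cx", "cy" (pixels), "cam_to_world" (4x4, takes a point from camera to world coordinates). Camera axes: x right, y down, z forward; pixel columns grow to the right and rows downward; lengths in m; the calibration is good to about 2 mm. A picture is of the moment at which its call begins.
A pose or a line that the arm cannot do raises env.PlanningError and nothing moves.
- env.sign_off(): hands the job in, once; it reports no verdict.
Trained networks look in a picture, given as the dict that the camera call returned (one of the last four; its "shot" number tells which), for a name from the list of things; names that differ only in an ending like _2 or _b are one class to them, and where a whole thing is asked for, a point or a joint stands for the part that bears it (a point fixed in the world has none). Each returns a list of dicts, best first, with "confidence" (0 to 1); they miss things now and then, are a little off and sometimes report something else, mostly with a low value. They report only what shows in the picture. A call takes as long as a camera call. They do not tell look-alikes from the thing itself.
- env.regions_of(name, picture): "pixels" (400x640 bool, what is visible of it) and "extent" ([left, top, right, bottom] in pixels, round what is visible of it).
Readings, each from a call of its own:
- env.get_time_s(): time.
- env.get_joint_positions(): joint angles.
- env.get_qd(): joint speeds.
- env.get_joint_efforts(): joint torques, N m.
- env.get_position(): TCP position.
- env.get_orientation(): TCP orientation.
- env.get_contact_force(): force on the tool from outside, world axes, zero at the start.
- env.get_moment(): the same for the moment, N m.
- env.get_width(): opening from 0.0 (shut) to 1.0 (fully open).
Only numpy, scipy, OpenCV 4.12 (cv2) and the standard library are available. Lean on these libraries where they do the work, as an engineer would, in place of code of your own. Each camera call takes 0.05 s, during which the arm holds its last target. There are 200 camera calls.

## Working session

There is one attempt and no reset: what is moved stays moved. The work goes in short steps, each a Python script; the robot and the scene stay as the last script left them, time stands still between calls to the robot, and variables do not carry over. Pictures are saved under pics/ and viewed, about 8 in all and at most 12, crops included, and the job is handed in when it is done.

```bash
mkdir -p pics; ls
cat > h.py <<'E'
import numpy as np, cv2
from workcell import env
def cloud(s):
    z=s["range_z"]; v,u=np.mgrid[:400,:640]
    P=np.stack([(u-s["cx"])/s["fx"]*z,(v-s["cy"])/s["fy"]*z,z],-1)
    T=np.array(s["cam_to_world"]); W=P@T[:3,:3].T+T[:3,3]; W[z==0]=np.nan; return W
def save(s,n): cv2.imwrite("pics/"+n,s["image"][:,:,::-1])
E
python3 - <<'E'
from h import *
for c in ["side","top"]:
    s=env.snapshot(c); save(s,c+"0.png"); W=cloud(s); np.save(c+"W.npy",W); np.save(c+"T.npy",s["cam_to_world"])
    print(c,np.round(s["cam_to_world"],3).tolist(),s["fx"])
    for n in ["bracket_tab","pin_mid","holed_bracket_tab"]:
        for i,r in enumerate(env.regions_of(n,s)):
            m=r["pixels"]; w=W[m]; w=w[~np.isnan(w[:,0])]
            np.save(f"{c}_{n}_{i}.npy",m)
            print(n,i,round(r["confidence"],2),r["extent"],m.sum(),np.round(np.median(w,0),3),np.round(np.percentile(w,[3,97],axis=0),3).tolist(), s["image"][m].mean(0).round())
E
```

```text
pics
side [[-0.967, -0.15, 0.208, 0.344], [-0.256, 0.522, -0.813, 0.804], [0.013, -0.84, -0.543, 0.648], [0.0, 0.0, 0.0, 1.0]] 480.63975416485937
bracket_tab 0 0.58 [332.5, 168.2, 353.7, 244.2] 1006 [ 0.499 -0.038  0.056] [[0.489, -0.148, 0.006], [0.517, -0.005, 0.153]] [124. 131. 130.]
pin_mid 0 0.91 [382.7, 176.3, 434.4, 237.8] 1236 [ 0.368 -0.098  0.009] [[0.323, -0.142, 0.0], [0.41, -0.065, 0.113]] [73. 83. 85.]
pin_mid 1 0.91 [313.9, 133.8, 350.7, 180.7] 551 [ 0.582 -0.29   0.017] [[0.537, -0.319, 0.003], [0.619, -0.266, 0.107]] [164.  41.  38.]
pin_mid 2 0.62 [208.8, 221.5, 292.6, 323.1] 3636 [0.62  0.207 0.012] [[0.559, 0.162, 0.006], [0.678, 0.243, 0.16]] [78. 84. 88.]
pin_mid 3 0.61 [227.5, 111.1, 282.0, 179.1] 1475 [ 0.79  -0.235  0.018] [[0.727, -0.282, 0.006], [0.848, -0.198, 0.158]] [ 49. 139.  71.]
top [[0.075, -0.977, 0.199, 0.313], [-0.997, -0.073, 0.016, -0.027], [-0.001, -0.2, -0.98, 1.259], [0.0, 0.0, 0.0, 1.0]] 421.3201220406564
bracket_tab 0 0.59 [313.7, 207.5, 342.3, 224.1] 381 [ 0.499 -0.04   0.055] [[0.486, -0.075, 0.003], [0.512, -0.006, 0.155]] [143. 150. 150.]
pin_mid 0 0.87 [379.7, 104.6, 415.2, 155.4] 1232 [ 0.786 -0.235  0.012] [[0.728, -0.286, 0.005], [0.849, -0.197, 0.162]] [ 82. 153. 100.]
pin_mid 1 0.81 [232.3, 153.4, 274.1, 198.0] 1275 [0.619 0.192 0.011] [[0.56, 0.153, 0.002], [0.685, 0.241, 0.161]] [ 91.  97. 101.]
pin_mid 2 0.78 [332.1, 244.9, 359.5, 284.4] 625 [ 0.367 -0.098  0.008] [[0.326, -0.135, 0.003], [0.41, -0.066, 0.115]] [101. 108. 112.]
pin_mid 3 0.71 [399.9, 185.0, 427.7, 220.1] 611 [ 0.575 -0.287  0.008] [[0.536, -0.322, 0.0], [0.622, -0.259, 0.109]] [187.  78.  75.]
holed_bracket_tab 0 0.79 [359.3, 158.2, 394.1, 186.3] 574 [ 0.64  -0.172  0.066] [[0.629, -0.211, -0.001], [0.655, -0.134, 0.155]] [120. 128. 126.]
```

View pics/side0.png

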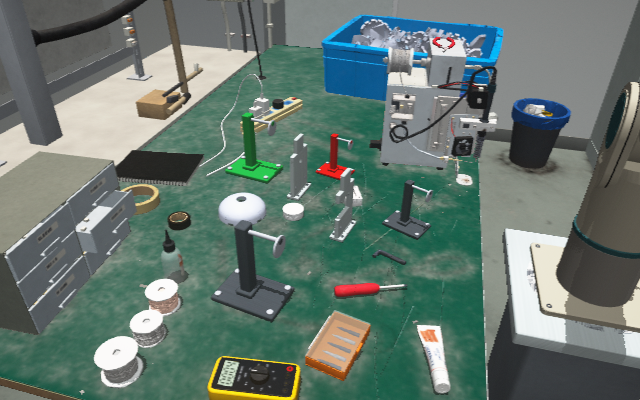

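View pics/top0.png

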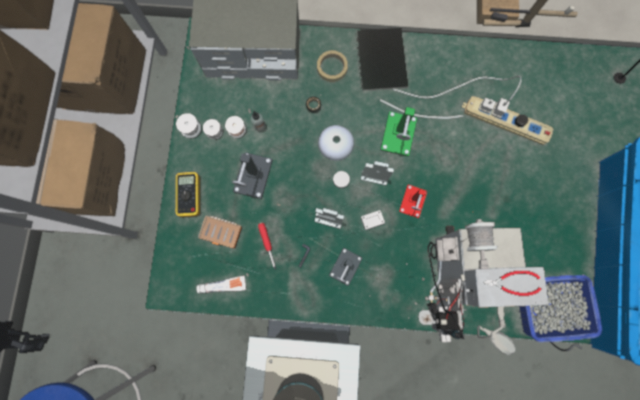

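Run:
```python
import numpy as np,cv2
def fit(files,z0,z1,label,dil=3):
    for c,f in files:
        W=np.load(c+"W.npy"); m=cv2.dilate(np.load(f).astype(np.uint8),np.ones((dil,dil)))>0
        w=W[m&(W[...,2]>z0)&(W[...,2]<z1)]
        if len(w)<8: print(label,c,"few",len(w)); continue
        (cx,cy),(a,b),t=cv2.minAreaRect((w[:,:2]*1000).astype(np.float32))
        d=w[:,:2]-w[:,:2].mean(0); U,S,V=np.linalg.svd(d,full_matrices=False)
        print(label,c,len(w),"rect",round(cx,1),round(cy,1),round(a,1),round(b,1),round(t,1),"mean",(w.mean(0)*1000).round(1),"pca dir deg",np.degrees(np.arctan2(V[0,1],V[0,0])).round(1),"sd",(S/np.sqrt(len(w))*1000).round(1))
S=[("side","side_pin_mid_2.npy"),("top","top_pin_mid_1.npy")]
B=[("side","side_bracket_tab_0.npy"),("top","top_bracket_tab_0.npy")]
fit(S,.005,.02,"base"); fit(S,.08,.2,"upper stand"); fit(S,.155,.175,"post top");fit(S,.14,.16,"pinlevel")
fit(B,.146,.17,"tabtop"); fit(B,.03,.2,"plate");fit(B,.12,.2,"tab")
fit([("top","top_holed_bracket_tab_0.npy")],.146,.17,"holed top")
```

```text
base side 2162 rect 636.6 119.7 148.9 287.4 11.5 mean [616.5 203.6  10.5] pca dir deg 155.8 sd [41.5 32.2]
base top 881 rect 623.7 199.4 95.4 137.1 81.2 mean [615.7 192.9  10.5] pca dir deg 162.2 sd [39.9 24.3]
upper stand side 1075 rect 599.5 201.3 38.2 83.9 78.9 mean [609.9 204.2 133.1] pca dir deg 175.1 sd [27.9  7.7]
upper stand top 259 rect 601.5 204.2 34.2 83.5 84.6 mean [610.  198.4 143.2] pca dir deg 168.3 sd [27.2  7.4]
post top side 190 rect 599.1 199.6 26.6 83.3 83.6 mean [619.4 199.7 159.9] pca dir deg 172.6 sd [23.5  7.5]
post top top 101 rect 601.6 203.2 24.6 83.5 78.9 mean [617.5 199.7 160.3] pca dir deg 171.0 sd [26.4  6.7]
pinlevel side 405 rect 599.6 203.0 36.8 83.5 82.3 mean [597.5 205.8 151. ] pca dir deg 175.7 sd [28.6  6.9]
pinlevel top 128 rect 601.3 202.3 30.4 83.5 84.6 mean [597.1 201.2 152.9] pca dir deg 169.8 sd [26.9  6.5]
tabtop side 72 rect 502.0 -42.3 39.3 9.5 78.9 mean [501.3 -40.5 151.8] pca dir deg 75.4 sd [11.6  2.8]
tabtop top 58 rect 503.3 -42.2 38.8 10.4 79.4 mean [502.8 -42.7 153. ] pca dir deg -101.9 sd [11.3  3. ]
plate side 717 rect 501.5 -43.6 82.6 11.3 79.0 mean [500.2 -40.   91.9] pca dir deg 76.8 sd [23.2  2.8]
plate top 261 rect 503.3 -41.9 79.2 10.7 78.6 mean [501.2 -41.6 101.6] pca dir deg 78.0 sd [21.8  2.8]
tab side 177 rect 501.6 -43.1 41.5 10.1 79.1 mean [500.8 -38.1 141. ] pca dir deg 74.2 sd [12.3  2.6]
tab top 88 rect 502.6 -45.3 66.8 10.5 79.4 mean [501.8 -41.9 145.1] pca dir deg 80.2 sd [13.2  3.1]
holed top top 58 rect 645.0 -173.3 39.0 10.8 82.9 mean [ 644.1 -172.3  153. ] pca dir deg -96.5 sd [11.3  3.1]
```

The slotted bracket (side 343,205) and the large dark stand (side 250,270, disc at 279,245) are found. The look-alike stands are green, red and a small dark one. Next is a close look with the wrist camera over the stand, then over the bracket.

```bash
cat >> h.py <<'E'
from scipy.spatial.transform import Rotation as R
def down(yaw):  # tool z down, tool y along horizontal direction `yaw`
    y=np.array([np.cos(yaw),np.sin(yaw),0]); z=np.array([0,0,-1.]); x=np.cross(y,z)
    q=R.from_matrix(np.stack([x,y,z],1)).as_quat(); return [q[3],q[0],q[1],q[2]]
def best(p,yaw):
    q0=np.array(env.get_joint_positions()); o=[]
    for k in (0,np.pi):
        q=env.solve_ik(p,down(yaw+k))
        if q is not None: o.append((np.abs(np.array(q)-q0).max(),yaw+k))
    return min(o)[1]
E
python3 - <<'E'
from h import *
def look(name,net):
    s=env.snapshot("wrist"); save(s,name+".png"); W=cloud(s); np.save(name+"W.npy",W)
    print(np.round(s["cam_to_world"],3).tolist(),s["fx"])
    for i,r in enumerate(env.regions_of(net,s)):
        m=r["pixels"]; print(net,i,round(r["confidence"],2),r["extent"],np.round(np.nanmedian(W[m],0),3)); np.save(f"{name}_{i}.npy",m)
p=[.52,.15,.40]; y=best(p,np.radians(-10)); print(y); env.goto(p,down(y)); look("w1","pin_mid")
p=[.44,-.06,.36]; y=best(p,np.radians(-11)); print(y); env.goto(p,down(y)); look("w2","bracket_tab")
print(env.get_time_s(),np.round(env.get_joint_positions(),2))
E
```

```text
-0.17453292519943295
[[0.985, -0.165, -0.045, 0.531], [-0.171, -0.951, -0.256, 0.216], [-0.001, 0.26, -0.966, 0.542], [0.0, 0.0, 0.0, 1.0]] 341.9921548990797
pin_mid 0 0.75 [213.7, 281.9, 285.7, 350.4] [ 0.373 -0.098  0.008]
pin_mid 1 0.6 [331.2, 73.3, 424.7, 140.0] [0.617 0.203 0.011]
pin_mid 2 0.57 [501.5, 385.0, 539.8, 398.5] [ 0.732 -0.227  0.144]
-0.19198621771937624
[[0.982, -0.183, -0.048, 0.454], [-0.189, -0.948, -0.254, 0.005], [0.001, 0.259, -0.966, 0.503], [0.0, 0.0, 0.0, 1.0]] 341.9921548990797
bracket_tab 0 0.79 [343.3, 107.2, 374.7, 174.3] [ 0.499 -0.042  0.099]
3.75 [-0.49  0.23  0.7   1.87 -0.16  1.1   0.08]
```

Run:
```python
import numpy as np,cv2
def rect(w,l):
    r=cv2.minAreaRect((w[:,:2]*1000).astype(np.float32)); print(l,len(w),np.round(r[0],1),np.round(r[1],1),round(r[2],1),"mean",(w.mean(0)*1000).round(1))
W=np.load("w1W.npy"); m=cv2.dilate(np.load("w1_1.npy").astype(np.uint8),np.ones((5,5)))>0
w=W[m&(W[...,2]>.004)]
rect(w[w[:,2]<.016],"base"); u=w[w[:,2]>.09]; rect(u,"upper"); rect(w[w[:,2]>.157],"posttop")
a=np.radians(-9); ex=np.array([np.cos(a),np.sin(a)]); ey=np.array([-ex[1],ex[0]])
x=u[:,:2]@ex*1000; y=u[:,:2]@ey*1000
for lo in np.arange(np.floor(x.min()),x.max(),4):
    k=(x>=lo)&(x<lo+4)
    if k.sum(): print(int(lo),k.sum(),"y",y[k].min().round(1),np.median(y[k]).round(1),y[k].max().round(1),"z",(u[k,2].min()*1000).round(),(u[k,2].max()*1000).round(1))
p=(x>x.min()+14)&(x<x.min()+54)&(u[:,2]>.14); 
print("pin fit",np.polyfit(x[p],y[p],1), (u[p].mean(0)*1000).round(1))
W=np.load("w2W.npy"); m=cv2.dilate(np.load("w2_0.npy").astype(np.uint8),np.ones((5,5)))>0
w=W[m]; rect(w[w[:,2]>.148],"tabtop"); rect(w[w[:,2]>.12],"tab"); rect(w[w[:,2]>.03],"plate")
i1=cv2.imread("pics/w1.png");i2=cv2.imread("pics/w2.png")
cv2.imwrite("pics/c.png",np.hstack([cv2.resize(i1[50:170,310:440],None,fx=3,fy=3),cv2.resize(i2[80:200,290:420],None,fx=3,fy=3)]))
```

```text
base 3615 [622.5 197.2] [ 87.7 130.1] 80.1 mean [616.8 199.8  10.1]
upper 1291 [600.6 200.3] [38.6 84. ] 79.8 mean [606.9 200.1 152.4]
posttop 538 [601.8 201.1] [25.2 82. ] 80.3 mean [626.7 196.8 161.3]
519 100 y 273.3 292.5 311.9 z 126.0 158.7
523 105 y 273.3 293.5 311.8 z 139.0 158.6
527 26 y 289.0 292.9 296.6 z 150.0 155.0
531 31 y 289.0 292.3 296.5 z 151.0 154.9
535 31 y 288.9 293.2 296.5 z 150.0 155.2
539 25 y 288.9 292.2 296.4 z 150.0 154.7
543 31 y 288.8 293.1 296.4 z 151.0 154.5
547 28 y 288.8 292.6 296.3 z 150.0 154.5
551 29 y 288.7 292.0 296.2 z 151.0 154.4
555 31 y 288.6 292.9 296.2 z 150.0 154.5
559 27 y 288.6 292.9 296.1 z 150.0 154.9
563 30 y 288.5 291.8 296.1 z 149.0 155.1
567 31 y 288.5 292.8 296.0 z 151.0 154.9
571 26 y 288.4 292.2 295.9 z 150.0 155.2
575 30 y 288.3 292.1 295.9 z 149.0 155.2
579 228 y 280.0 292.6 304.1 z 90.0 162.3
583 111 y 279.3 293.6 305.2 z 95.0 163.8
587 97 y 279.9 292.5 305.0 z 159.0 164.1
591 90 y 279.8 292.5 304.9 z 159.0 164.9
595 95 y 279.8 292.4 304.9 z 159.0 163.8
599 79 y 279.7 292.3 304.8 z 158.0 164.0
603 10 y 282.8 297.0 302.7 z 158.0 160.8
pin fit [-1.63562878e-02  3.01535065e+02] [592.8 202.2 152.9]
tabtop 383 [502.8 -44.3] [38.7 10.1] 78.4 mean [502.4 -43.9 153.3]
tab 535 [501.3 -51.8] [54.7 10.2] 78.9 mean [501.4 -43.3 147.9]
plate 1388 [502.4 -44.8] [78.5 10.8] 78.4 mean [500.8 -42.5 110.5]
```

View pics/c.png

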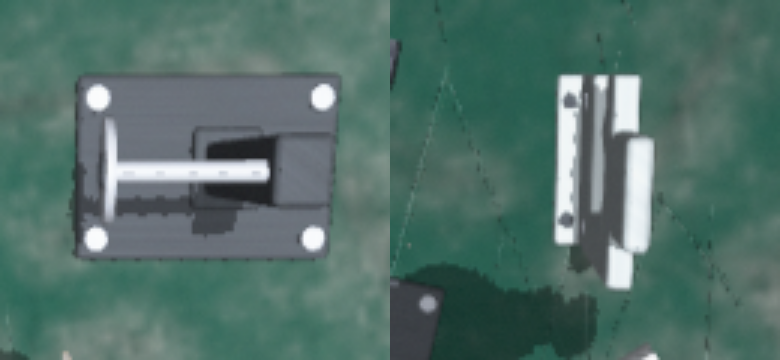

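Left crop: the pin lies level in the picture with the disc at its left end and the post at right. Right crop: the bracket, with its tab at about (640,195). The fits agree to within 2 mm, so I grasp and lift.

Run:
```python
from h import *
yb=np.radians(-11.4); p=np.array([.5025,-.0437,.0])
y=best(p+[0,0,.24],yb); print(y)
env.goto(p+[0,0,.24],down(y)); env.move_gripper(.55)
env.line_to(p+[0,0,.120],max_speed=.12)
env.move_gripper(0,force=60); print("w",env.get_width(),env.get_contact_force())
env.line_to(p+[0,0,.235],max_speed=.12)   # clear: underside ~.115
print("w",env.get_width(),env.get_contact_force(),env.get_time_s())
a=np.radians(-9.9); ex=np.array([np.cos(a),np.sin(a),0]); ey=np.array([-ex[1],ex[0],0])
pin=np.array([.5929,.2022,.150])
ys=y+(a-yb)
zt=.120+.150-.071   # TCP height with pin mid-throat
q=pin-.085*ey; q[2]=zt
env.line_to([q[0],q[1],.235],ori=down(ys),max_speed=.15); env.line_to(q,max_speed=.1)
for c in ("side","top"):
    s=env.snapshot(c); save(s,c+"1.png"); W=cloud(s)
    for r in env.regions_of("bracket_tab",s):
        print(c,round(r["confidence"],2),r["extent"])
        w=W[r["pixels"]]; w=w[~np.isnan(w[:,0])]; d=w-pin; l=np.stack([d@ex,d@ey,d[:,2]],1)*1000
        print(np.percentile(l,[2,50,98],axis=0).round(1).tolist())
        t=l[l[:,2]>45]; 
        if len(t): print("tab rect",cv2.minAreaRect(t[:,:2].astype(np.float32)),t[:,2].max())
    if c=="side": cv2.imwrite("pics/s1c.png",cv2.resize(s["image"][140:340,180:400,::-1],None,fx=2.7,fy=2.7))
print(env.get_position(),env.get_time_s(),np.round(pin-.085*ey,4))
```

```text
-0.19896753472735357
w 0.10869813216781529 [-0.06310032  1.10426228  5.47655137]
w 0.10650713542678567 [-0.10529268 -1.20337754 -1.62486257] 7.5
side 0.63 [276.8, 170.1, 302.9, 251.7]
[[-15.8, -125.4, -65.6], [-4.6, -82.7, -15.6], [3.5, -47.0, 77.2]]
tab rect ((-0.8626790046691895, -62.90141296386719), (10.886509895324707, 33.32988739013672), 3.7246880531311035) 83.68113659254969
top 0.79 [266.3, 170.8, 290.3, 190.4]
[[-13.4, -123.8, -66.8], [-2.9, -103.2, -22.1], [9.2, -69.8, 83.3]]
tab rect ((1.0521268844604492, -108.83116149902344), (30.430179595947266, 9.221293449401855), 89.82046508789062) 84.16809518228244
[0.57883623 0.1184361  0.19974273] 9.55 [0.5783 0.1185 0.15  ]
```

View pics/s1c.png

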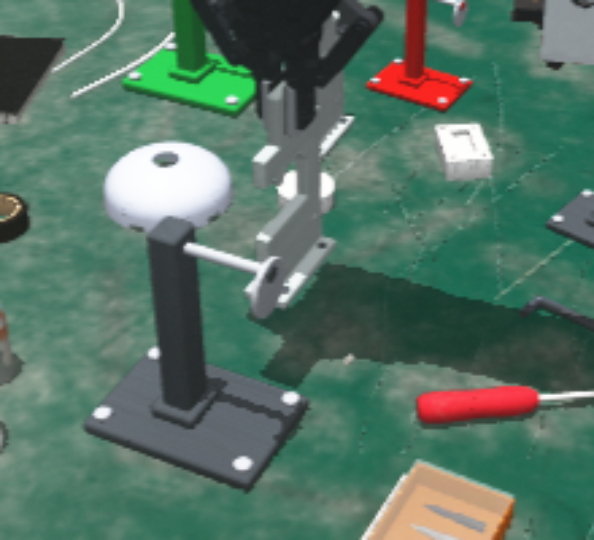

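The bracket hangs upright in the gripper with its slot open towards the pin. In the stand frame, x is about 0, the top is at 84 mm (expected 83) and the edge at -47 mm (expected -45). Now I slide it in.

Run:
```python
from h import *
a=np.radians(-9.9); ex=np.array([np.cos(a),np.sin(a),0]); ey=np.array([-ex[1],ex[0],0]); pin=np.array([.5929,.2022,.150])
f0=np.array(env.get_contact_force()); print("f0",f0.round(2))
p=np.array([.5783,.1185,.199])
for d in (.03,.055,.086):
    env.line_to(p+d*ey,max_speed=.08); f=np.array(env.get_contact_force())-f0; print(d,f.round(2))
    if np.linalg.norm(f)>8: raise SystemExit("contact")
c=p+.086*ey
for dz in (.012,.016,.018,.020,.022,.024,.026):
    env.line_to(c-[0,0,dz],max_speed=.04); f=np.array(env.get_contact_force())-f0; print("dz",dz,f.round(2))
    if np.linalg.norm(f)>4: break
for n in ("side","top"):
    s=env.snapshot(n); save(s,n+"2.png"); W=cloud(s)
    for r in env.regions_of("bracket_tab",s):
        w=W[r["pixels"]]; w=w[~np.isnan(w[:,0])]; dd=w-pin; l=np.stack([dd@ex,dd@ey,dd[:,2]],1)*1000
        print(n,round(r["confidence"],2),np.percentile(l,[2,50,98],axis=0).round(1).tolist())
    if n=="side": cv2.imwrite("pics/s2c.png",cv2.resize(s["image"][140:340,180:400,::-1],None,fx=2.7,fy=2.7))
print(env.get_time_s())
```

```text
f0 [ 0.79  0.83 -1.06]
0.03 [-0.53 -1.56 -1.05]
0.055 [-1.31 -1.03 -1.12]
0.086 [-0.25 -0.53 -0.73]
dz 0.012 [-1.45 -0.71 -0.51]
dz 0.016 [-0.7  -1.15 -0.85]
dz 0.018 [-0.48 -1.82 -1.32]
dz 0.02 [-1.12 -0.82 -0.45]
dz 0.022 [-3.24 -0.53  7.1 ]
side 0.86 [[-15.8, -37.9, -89.6], [-4.6, 13.4, -42.2], [12.7, 39.6, 57.8]]
top 0.54 [[-14.6, -37.7, -89.3], [-3.5, -17.4, -38.0], [8.7, 13.1, 61.3]]
12.7333
```

View pics/s2c.png

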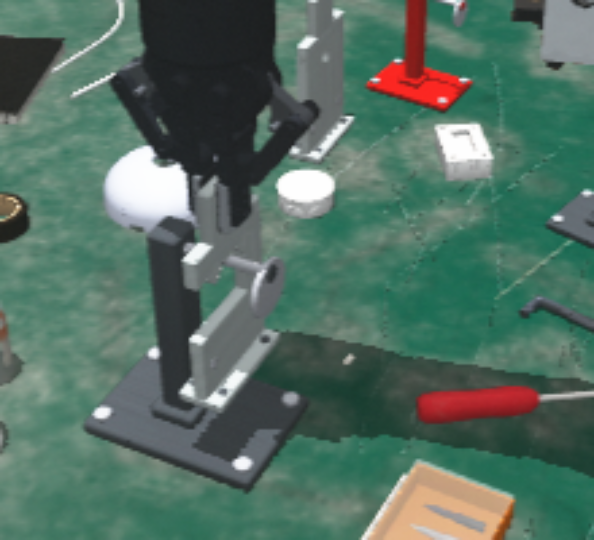

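The pin is in the slot, up in the seat. Contact came at 22 mm of lowering against an expected 21, and the bracket is centred. I release and retreat.

Run:
```python
from h import *
a=np.radians(-9.9); ex=np.array([np.cos(a),np.sin(a),0]); ey=np.array([-ex[1],ex[0],0]); pin=np.array([.5929,.2022,.150])
env.move_gripper(.25); env.pause(.3); env.move_gripper(.5)
p=np.array(env.get_position()); env.line_to(p+[0,0,.15],max_speed=.1); env.pause(1.)
for n in ("side","top"):
    s=env.snapshot(n); save(s,n+"3.png"); W=cloud(s)
    for k in ("bracket_tab","holed_bracket_tab"):
      for r in env.regions_of(k,s):
        w=W[r["pixels"]]; w=w[~np.isnan(w[:,0])]; dd=w-pin; l=np.stack([dd@ex,dd@ey,dd[:,2]],1)*1000
        print(n,k,round(r["confidence"],2),np.median(w,0).round(3),np.percentile(l,[2,50,98],axis=0).round(1).tolist())
        t=l[l[:,2]>55]; 
        if k=="bracket_tab" and len(t)>8: print("tab rect",cv2.minAreaRect(t[:,:2].astype(np.float32)),np.percentile(t[:,2],98))
        b=l[(l[:,2]>-75)&(l[:,2]<-45)]; 
        if k=="bracket_tab" and len(b)>8: print("low plate mean",b.mean(0).round(1),"x rng",np.percentile(b[:,0],[2,98]).round(1))
    if n=="side": cv2.imwrite("pics/s3c.png",cv2.resize(s["image"][140:340,180:400,::-1],None,fx=2.7,fy=2.7))
print(env.get_time_s(),env.get_contact_force())
```

```text
side bracket_tab 0.7 [0.59  0.213 0.114] [[-15.3, -34.3, -87.6], [-4.2, 10.3, -36.1], [7.9, 45.7, 61.5]]
tab rect ((-0.3474106788635254, -3.073230743408203), (10.116068840026855, 40.13383102416992), 0.7441145181655884) 63.64364084615708
low plate mean [ -3.7  16.5 -60. ] x rng [-5.7  3.1]
side holed_bracket_tab 0.62 [ 0.64  -0.163  0.067] [[99.5, -403.8, -149.5], [110.2, -352.1, -83.0], [135.6, -322.3, 2.7]]
top bracket_tab 0.6 [0.591 0.202 0.117] [[-15.9, -35.9, -148.5], [-2.8, -0.9, -33.3], [34.8, 76.7, 63.1]]
tab rect ((-4.98288631439209, -6.740581512451172), (40.33852005004883, 34.05669021606445), 33.65556716918945) 159.92613394044912
low plate mean [  0.4   3.  -60.7] x rng [-4.1 29.1]
top holed_bracket_tab 0.98 [ 0.64  -0.171  0.068] [[99.1, -398.0, -151.9], [111.0, -359.3, -82.0], [170.2, -320.8, 4.9]]
16.6 [ 0.13689055 -0.40065432  0.45157463]
```

View pics/s3c.png

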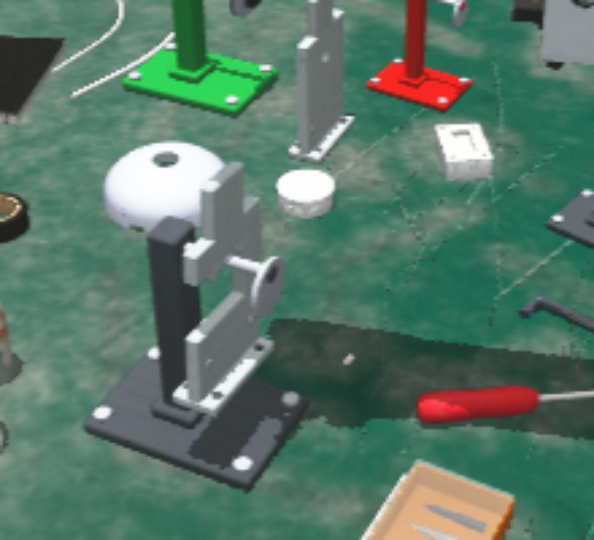

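It hangs on the pin with about 3° of lean. I check once that it is at rest, then hand in.

Run:
```python
from h import *
a=np.radians(-9.9); ex=np.array([np.cos(a),np.sin(a),0]); ey=np.array([-ex[1],ex[0],0]); pin=np.array([.5929,.2022,.150])
for i in range(3):
    env.pause(.6+.17*i)
    s=env.snapshot("side"); W=cloud(s); dd=W-pin; l=np.stack([dd@ex,dd@ey,dd[...,2]],-1)*1000
    box=(abs(l[...,0])<12)&(abs(l[...,1])<60)
    t=l[box&(l[...,2]>50)&(l[...,2]<70)]; b=l[box&(l[...,2]<-55)&(l[...,2]>-75)]
    print([(np.percentile(k[:,1],[2,98]).round(1).tolist(),k[:,0].mean().round(1)) for k in (t,b)])
print(env.get_time_s()); env.sign_off()
```

```text
[([-21.2, 15.8], np.float64(-2.0)), ([-28.3, 45.8], np.float64(-3.8))]
[([-20.9, 16.3], np.float64(-2.0)), ([-27.1, 45.9], np.float64(-3.8))]
[([-20.7, 15.9], np.float64(-2.0)), ([-26.8, 46.3], np.float64(-3.8))]
19.0583
the job is handed in; nothing more can be done
```

The slotted bracket now hangs on the pin of the large dark stand, let go and at rest. I gripped it by the tab, slid the slot over the pin behind the disc, lowered it until the seat touched, released it and drew the gripper away upward. I handed in at 19.1 s of the 40 s.

- **Seat position:** contact came after 22 mm of lowering, against 21 mm expected. The bracket then sat within about 4 mm of the pin's middle along the pin and about 1–2 mm sideways.
- **Lean:** it leans about 3–4° in its own plane (limit 15°). Three checks over about 2 s showed no swinging.
- **Holed bracket:** it stands at its original place; top-camera medians before and after agree to about 2 mm.
- **Robot:** the gripper is 15 cm clear, with about 0.6 N on the tool, which is sensor noise.
- **Disagreement:** in the last top view the network's outline of the hanging bracket spilled onto the post and base, so its tab fit there was useless. I relied on the side camera for the final numbers.

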